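# Put the water filter on bypass

## Task

Put the water filter on bypass, ready for a new cartridge, without cutting off the house: first push the red bypass lever fully open, in line with its pipe, then push the blue inlet lever fully shut, square across its pipe, and last the green outlet lever fully shut. Each is a quarter-turn valve that closes clockwise and opens counter-clockwise, seen from above: push the side of the lever with a fingertip, without gripping it. Leave the things standing around where they are.

Things in the scene. Friction and masses are not known exactly. Their poses are not given: they have to be found in the camera images.
- filter_unit: water filter on a white plate 360 x 540 x 8 mm, fixed. Origin on the counter, x away from the robot, y left. Steel housing along y at x = 135 mm, 100 mm thick, top at 118 mm, gauge on it to 182 mm. Main pipe along y at x = -95 mm, branch pipes along x at y = 160 and -160 mm; pipes 27 mm thick, axis 68 mm above the counter; valve bodies to 88 mm, glands to 102 mm; a blue arrow shows the flow
- bypass (a joint): opening of the bypass valve, rad: turn of its red lever about its upright stem, growing counter-clockwise seen from above, hard stops at 0 and 1.571. shut at 0: it points along the unit's +x (to the filter housing); open at 1.571: along the unit's +y (in line with the main run). Friction 0.4 N m (5 N at the sleeve); stays where left
- bypass_stem (a point): on the turning axis of the bypass valve (main run, between the two tees), at the height of the middle of the lever's sleeve (120 mm above the counter); axes as the filter unit's
- bypass_tip (a point): outer end of the red bypass lever, 103 mm from the stem axis, at mid thickness. The lever's red sleeve runs from 33 to 103 mm from the axis, 20 mm wide, 10 mm thick (115 to 125 mm above the counter); free space of 30 mm between it and the pipes
- inlet (a joint): opening of the inlet valve, rad: turn of its blue lever about its upright stem, growing counter-clockwise seen from above, hard stops at 0 and 1.571. shut at 0: it points along the unit's +y (square across its pipe, outwards); open at 1.571: along the unit's -x (in line with its pipe, to the robot). Friction 0.4 N m (5 N at the sleeve); stays where left
- inlet_stem (a point): on the turning axis of the inlet valve (left (+y) branch, between the main run and the filter housing), at the height of the middle of the lever's sleeve (120 mm above the counter); axes as the filter unit's
- inlet_tip (a point): outer end of the blue inlet lever, 103 mm from the stem axis, at mid thickness. The lever's blue sleeve runs from 33 to 103 mm from the axis, 20 mm wide, 10 mm thick (115 to 125 mm above the counter); free space of 30 mm between it and the pipes
- outlet (a joint): opening of the outlet valve, rad: turn of its green lever about its upright stem, growing counter-clockwise seen from above, hard stops at 0 and 1.571. shut at 0: it points along the unit's +y (square across its pipe, inwards to the middle); open at 1.571: along the unit's -x (in line with its pipe, to the robot). Friction 0.4 N m (5 N at the sleeve); stays where left
- outlet_stem (a point): on the turning axis of the outlet valve (right (-y) branch, between the main run and the filter housing), at the height of the middle of the lever's sleeve (120 mm above the counter); axes as the filter unit's
- outlet_tip (a point): outer end of the green outlet lever, 103 mm from the stem axis, at mid thickness. The lever's green sleeve runs from 33 to 103 mm from the axis, 20 mm wide, 10 mm thick (115 to 125 mm above the counter); free space of 30 mm between it and the pipes
- spray_bottle: lavender trigger spray bottle, 72 mm across, 233 mm tall, standing; origin under its centre
- peg_caddy: steel caddy full of wooden clothes pegs, 100 x 140 mm, box 75 mm tall, wire handle along its y up to 115 mm; origin under its centre
- jar_lid: grey silicone jar lid lying flat on the base plate between the filter's pipes, 90 mm across, 11 mm thick; origin under its centre
- red_tub: red plastic tub with a latched lid, 150 x 210 mm, 103 mm tall; origin under its centre
- new_cartridge: new filter cartridge standing on end, white pleats with blue end caps, 67 mm across, 250 mm tall; origin under its centre
- glass_jar: empty clear glass jar, 84 mm across, 115 mm tall; origin under its centre

How it is judged:
By the outcome, as a careful person would: the job done as asked, in the order asked, and still so for the second after the job is handed in, with the robot touching nothing.
It also fails if it takes over 72 s, if anything falls off the work surface, if the arm or the gripper's body presses on something with over 40 N, if the wrist force passes 120 N, or if a joint passes its speed limit or range.

## Robot

A 6-joint arm with a two-finger parallel gripper is mounted at the origin on the work surface. World frame = base frame: x ahead of the robot, y to its left, z up, the work surface at z = 0. Lengths are in m, angles in rad, forces in N, time in s.
With the tool pointing down it reaches from about 0.35 to 0.975 m from the base axis. Payload 4.9 kg.
Tool frame: the origin (TCP) lies at the very end of the fingers, on their centre line; the grasp point (between the pads) lies 19 mm behind it; z points along the fingers, y is the line along which they close (so a half turn about z gives the same grasp; the last joint's range is limited). The gripper opens to 85 mm and grips with 20 to 120 N. Pads are 22 mm wide; open, the fingers measure 114 mm over their backs; the gripper's body (76 mm by 85 mm) begins 54 mm behind the grasp point. The pads swing forward as they close: fully open they stand 13 mm farther back than shut.
Start: joints at [-1.402, 0.053, 1.613, -0, 1.476, -0.119], TCP at [0.177, -0.599, 0.231] pointing down, gripper open.
Joint ranges: [-3.01, 3.01], [-1.01, 2.22], [0.06, 2.58], [-1.02, 4.17], [0.09, 2.62], [-3.14, 3.14]. Speed limits (rad/s): [2.57, 2.57, 3.14, 3.14, 3.14, 3.14].

## Interface

Orientations are given as a unit quaternion [w, x, y, z].
In Python, from plant import manip gives the robot as it stands.
- The arm moves only by the tool send_rows, never from a script. Its argument "increments" is a list of rows, each an object of numbers: "claw": the closure, from -1 (fully open) to 1 (shut); "dx", "dy", "dz": the shift along the tool's x, y, z in units of 0.5 m (1.0 is 0.5 m); "yaw": the turn about the tool's z in units of 1.5 rad (1.0 is 1.5 rad). A call has 1 to 20 rows; each row is the pose to reach, as a shift and turn from the pose commanded when the call began, along the tool's axes at that moment; what a row does not reach only later rows make up. A row lasts 1/8 s, in which the tool goes at most 62.5 mm and 10.7 degrees, less where a joint would pass 70% of its speed; a pose out of reach is approached as far as the arm can. A call with a number of a shift or a turn outside -1 to 1 is refused whole. A call with a gripper value outside its range is refused whole. The fingers move at their own pace and stop on an object; the grip force is fixed at half the most. Time passes only in rows, so rows that repeat a pose let the fingers close. It gives the time, the measured TCP pose, the force, the opening and the grip force at its end, in the units of the state.
- manip.state(): the state, without advancing time (a new reading comes with each control period).
- manip.grab_frame(name): name is "side" or "top" or "wrist"; returns the picture (420x560x3 uint8, red, green, blue); there is no depth.
- manip.camera_params(name): a dict with "camera_matrix" (3x3 intrinsics, pixels), "extrinsics" (4x4, takes a point from world to camera coordinates); the wrist camera has in their place "tool_from_camera" (4x4, takes a point from camera to tool coordinates, whose origin is the TCP and whose axes are the flange's). Camera axes: x right, y down, z forward; pixel columns grow to the right and rows downward; lengths in m; the calibration is good to about 2 mm. A picture is of the moment at which its call begins: read the wrist's pose just before it. camera_params takes no time and is no camera call.
- manip.job_done(): hands the job in; it is judged then, once.
The state is a dict: "time": time; "joint_pos": joint angles; "joint_vel": joint speeds; "joint_efforts": joint torques, N m; "tool_pos": TCP position; "tool_rot": TCP orientation; "contact_force": force on the tool from outside, world axes, zero at the start; "ft_torque": the same for the moment, N m; "gripper_width": opening from 0.0 (shut) to 1.0 (fully open); "grasp_force": force on a finger pad.
Only numpy, scipy, OpenCV 4.12 (cv2) and the standard library are available. Lean on these libraries where they do the work, as an engineer would, in place of code of your own. Each camera call takes 0.05 s, during which the arm holds its last target. There are 200 camera calls.

## Working session

There is one attempt and no reset: what is moved stays moved. The work goes in short steps, Python scripts to look and compute and a tool call to move; the robot and the scene stay as the last step left them, time stands still between calls to the robot, and variables do not carry over. Pictures are saved under pics/ and viewed, at most 10 in all, crops included, and the job is handed in when it is done.

Besides the shell and the picture viewer there is one more tool, called by a JSON object that holds its "op" and its "data". send_rows: Moves the arm, as the interface text tells. Shifts and turns lie within -1 to 1; 1 stands for 0.5 m of shift or 1.5 rad of turn. Its arguments: {"type":"object","properties":{"increments":{"type":"array","items":{"type":"object","properties":{"claw":{"type":"number"},"dx":{"type":"number"},"dy":{"type":"number"},"dz":{"type":"number"},"yaw":{"type":"number"}}}}},"required":["increments"]}

```bash
mkdir -p pics; python3 - <<'E'
from plant import manip
import cv2
for n in("top","side"):
    cv2.imwrite(f"pics/{n}0.png",cv2.resize(manip.grab_frame(n)[:,:,::-1],(800,600),interpolation=cv2.INTER_CUBIC))
    p=manip.camera_params(n);print(p)
s=manip.state();print(s)
E
```

```text
{'camera_matrix': array([[539.74783727,   0.        , 286.07288388],
       [  0.        , 539.74783727, 207.23176762],
       [  0.        ,   0.        ,   1.        ]]), 'extrinsics': array([[ 0.02470599, -0.99968999,  0.00308761, -0.05859846],
       [-0.97619248, -0.02479082, -0.21548468,  0.53777539],
       [ 0.21549443,  0.00230966, -0.97650234,  1.40680266],
       [ 0.        ,  0.        ,  0.        ,  1.        ]])}
{'camera_matrix': array([[435.46579281,   0.        , 286.68734428],
       [  0.        , 435.46579281, 208.2525524 ],
       [  0.        ,   0.        ,   1.        ]]), 'extrinsics': array([[-0.80480019, -0.59341108, -0.01264723,  0.3760089 ],
       [-0.38703006,  0.54081724, -0.74680951,  0.30183523],
       [ 0.45000487, -0.59613757, -0.66491774,  1.04503862],
       [ 0.        ,  0.        ,  0.        ,  1.        ]])}
{'time': 0.1, 'joint_pos': array([-1.40198374e+00,  5.33261116e-02,  1.61414881e+00, -1.49659418e-05,
        1.47601850e+00, -1.19015083e-01]), 'joint_vel': array([ 0.00015252, -0.00115987, -0.00101543,  0.00043961,  0.00098672,
       -0.00065058]), 'joint_efforts': array([ 1.49358781e-03, -3.94901133e+01, -3.71364605e+01, -5.55364318e-05,
        3.90617948e-03, -1.11400715e-05]), 'tool_pos': array([ 0.17731028, -0.59873115,  0.2301688 ]), 'tool_rot': array([-9.49908333e-04,  9.89661715e-01,  1.43418220e-01, -3.11074402e-05]), 'contact_force': array([-0.10530427, -0.03116815,  0.33464429]), 'ft_torque': array([ 0.01078316,  0.00124143, -0.02569718]), 'grasp_force': 0.0, 'gripper_width': 0.9967949994849586}
```

View pics/top0.png

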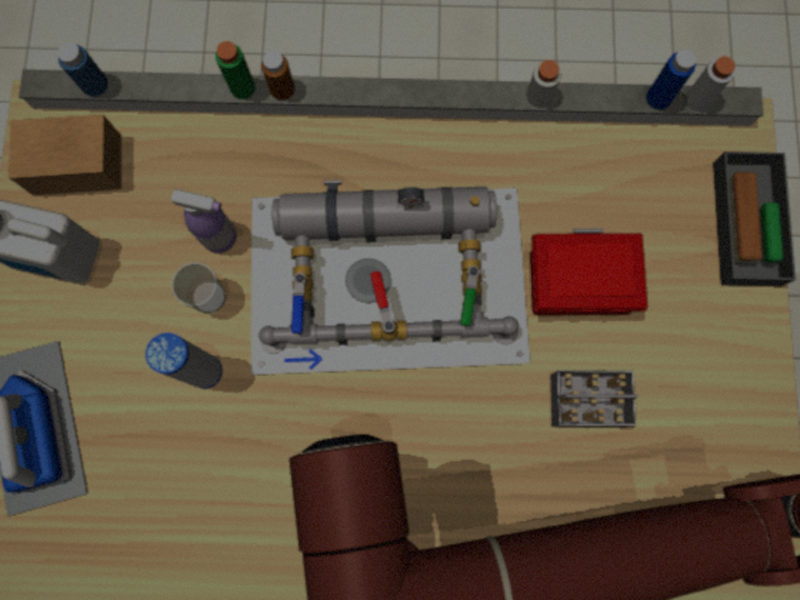

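View pics/side0.png

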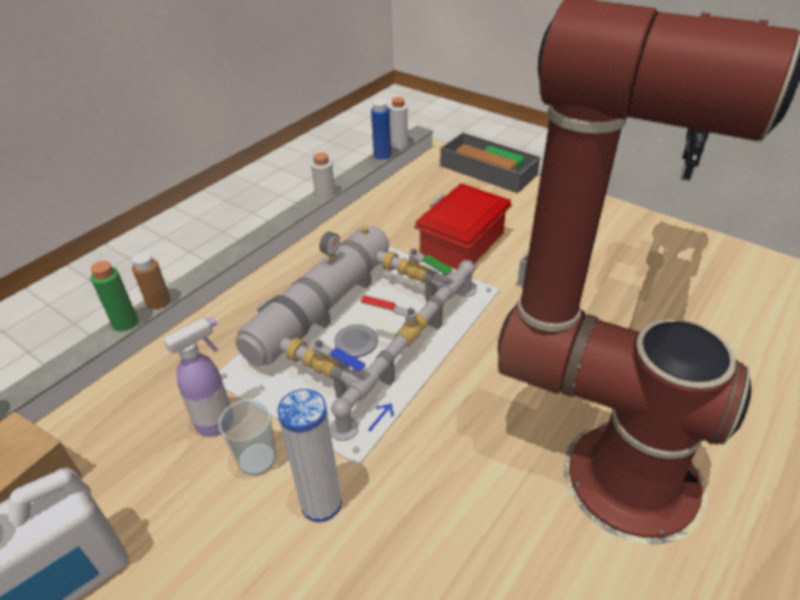

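The top view shows the filter unit with the red lever at about (380,290), blue at (298,312) and green at (469,306). The plate corners are near (252,198), (516,188), (528,363) and (253,374). I'll enlarge a crop for finer pixel positions.

```bash
python3 - <<'E'
from plant import manip
import cv2
f=manip.grab_frame("top")[:,:,::-1]
c=f[120:270,170:375]
cv2.imwrite("pics/crop.png",cv2.resize(c,(800,585),interpolation=cv2.INTER_CUBIC))
E
```

```text
(no output)
```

View pics/crop.png

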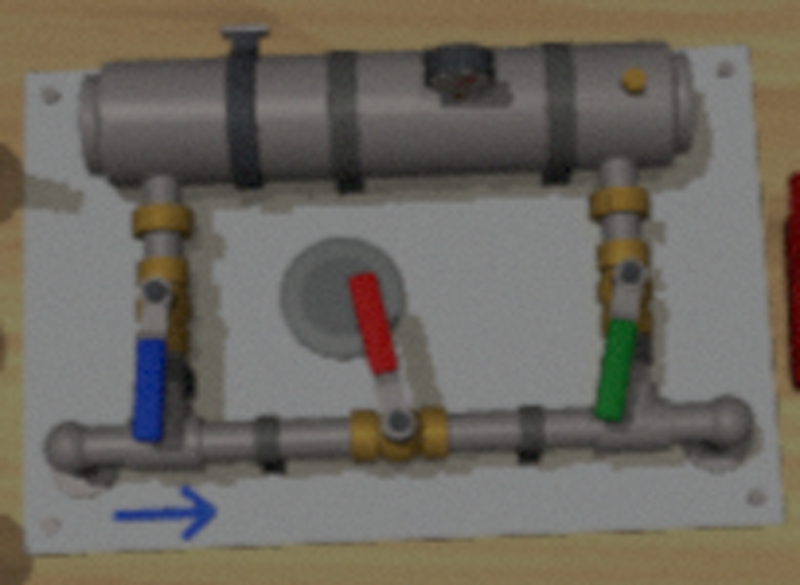

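Crop: the plate corners are at (25,74), (748,45), (783,523) and (24,553). The stems are at (398,424), (155,291) and (629,271), and the tips at (362,274), (147,439) and (609,418). Next I turn these into world positions.

```bash
cat > h.py <<'E'
from plant import manip
import numpy as np
def px(u,v,z,name="top"):
    p=manip.camera_params(name);K=p["camera_matrix"];E=p["extrinsics"];R=E[:3,:3];t=E[:3,3]
    d=R.T@np.linalg.inv(K)@np.array([u,v,1]);c=-R.T@t
    return c+d*(z-c[2])/d[2]
E
python3 - <<'E'
from h import *
P=lambda u,v,z:px(170+u/3.902-.37,120+v/3.9-.37,z)
c=[P(*q,.008)[:2] for q in[(25,74),(748,45),(783,523),(24,553)]]
print(np.round(c,4),[np.linalg.norm(c[i]-c[(i+1)%4]) for i in range(4)])
m=np.array([[.18,.27],[.18,-.27],[-.18,-.27],[-.18,.27]]);o=np.mean(c,0);D=c-o
th=np.arctan2(np.sum(m[:,0]*D[:,1]-m[:,1]*D[:,0]),np.sum(m*D));print("o",o,"yaw",th)
R=np.array([[np.cos(th),-np.sin(th)],[np.sin(th),np.cos(th)]])
for n,s,t in[("byp",(398,424),(362,274)),("in",(155,291),(147,439)),("out",(629,271),(609,418))]:
    for z in(.125,.13):
        a=P(*s,z)[:2];b=P(*t,.125)[:2];d=R.T@(b-a);print(n,z,a.round(4),b.round(4),"unit",((a-o)@R).round(4),((b-o)@R).round(4),"len",np.linalg.norm(d).round(4),"ang",np.degrees(np.arctan2(d[1],d[0])).round(1))
for n in("wrist",):print(manip.camera_params(n))
E
```

```text
[[ 0.7453  0.278 ]
 [ 0.7819 -0.2578]
 [ 0.4248 -0.2807]
 [ 0.3901  0.2543]] [np.float64(0.5370489781958323), np.float64(0.3578338995302354), np.float64(0.5360826996235032), np.float64(0.3560021581470367)]
o [ 0.58549626 -0.00153387] yaw 0.06609749269893948
byp 0.125 [ 0.468  -0.0096] [0.5692 0.0176] unit [-0.1178 -0.0003] [-0.015   0.0201] len 0.1048 ang 11.2
byp 0.13 [ 0.4671 -0.0097] [0.5692 0.0176] unit [-0.1187 -0.0003] [-0.015   0.0201] len 0.1057 ang 11.2
in 0.125 [0.554  0.1552] [0.4538 0.1549] unit [-0.0211  0.1584] [-0.121   0.1648] len 0.1001 ang 176.4
in 0.13 [0.5528 0.1544] [0.4538 0.1549] unit [-0.0224  0.1578] [-0.121   0.1648] len 0.0989 ang 175.9
out 0.125 [ 0.5758 -0.1608] [ 0.4755 -0.1483] unit [-0.0202 -0.1583] [-0.1194 -0.1392] len 0.101 ang 169.1
out 0.13 [ 0.5745 -0.1604] [ 0.4755 -0.1483] unit [-0.0215 -0.1578] [-0.1194 -0.1392] len 0.0997 ang 169.3
{'camera_matrix': array([[330.86364807,   0.        , 283.13554044],
       [  0.        , 330.86364807, 210.29447644],
       [  0.        ,   0.        ,   1.        ]]), 'tool_from_camera': array([[-3.97544925e-04, -9.46680240e-01, -3.22174432e-01,
         8.19428663e-02],
       [ 9.99999859e-01, -2.62777357e-04, -4.61795606e-04,
         1.16961447e-04],
       [ 3.52512629e-04, -3.22174570e-01,  9.46680211e-01,
        -1.41893990e-01],
       [ 0.00000000e+00,  0.00000000e+00,  0.00000000e+00,
         1.00000000e+00]])}
```

```bash
cat >> h.py <<'E'
from scipy.spatial.transform import Rotation as Ro
O=np.array([.5855,-.0015]);TH=.0661;C,S=np.cos(TH),np.sin(TH);RU=np.array([[C,-S],[S,C]])
off=-.0222
U=lambda x,y:O+RU@np.array([x+off,y])   # filter-unit -> world
W=lambda p:RU.T@(np.array(p[:2])-O)-[off,0]
def rel(pts,yaw=True):
    s=manip.state();q=s["tool_rot"];T=Ro.from_quat([q[1],q[2],q[3],q[0]]);M=T.as_matrix()
    a=np.arctan2(M[1,0],M[0,0]);print("pos",s["tool_pos"].round(4),"unit",W(s["tool_pos"]).round(4),"yaw",a,"F",s["contact_force"].round(1),"w",s["gripper_width"],"t",s["time"])
    for x,y,z in pts:
        d=M.T@(np.r_[U(x,y),z]-s["tool_pos"]);print((d/.5).round(3),"yaw",round((a-TH)/1.5,3))
E
python3 - <<'E'
from h import *
q=lambda u,v,z:px(u*.7,v*.7,z)
for n,a in dict(cart=(167,354,.25),jar=(195,285,.115),bottlebase=(215,240,.0),tubTL=(533,236,.1),tubBL=(535,310,.1)).items(): p=q(*a);print(n,p.round(3),W(p).round(3))
rel([(-.025,-.04,.23),(-.025,-.04,.106)])
E
```

```text
cart [0.391 0.343 0.25 ] [-0.149  0.357]
jar [0.537 0.346 0.115] [-0.003  0.35 ]
bottlebase [0.657 0.347 0.   ] [0.117 0.343]
tubTL [ 0.651 -0.276  0.1  ] [ 0.07  -0.278]
tubBL [ 0.51  -0.278  0.1  ] [-0.072 -0.271]
pos [ 0.1773 -0.5988  0.2303] unit [-0.4245 -0.569 ] yaw 0.2877999084479639 F [ 0.3 -0.4 -0.8] w 1.0010600049834208 t 0.15
[ 1.012 -0.856  0.002] yaw 0.148
[ 1.012 -0.856  0.25 ] yaw 0.148
```

{"op": "send_rows", "data": {"increments": [{"dx":0.2,"dy":-0.17,"dz":0,"yaw":0.148,"claw":1},{"dx":0.4,"dy":-0.34,"dz":0,"yaw":0.148,"claw":1},{"dx":0.6,"dy":-0.51,"dz":0,"yaw":0.148,"claw":1},{"dx":0.8,"dy":-0.68,"dz":0,"yaw":0.148,"claw":1},{"dx":0.95,"dy":-0.8,"dz":0,"yaw":0.148,"claw":1},{"dx":0.95,"dy":-0.8,"dz":0,"yaw":0.148,"claw":1},{"dx":0.95,"dy":-0.8,"dz":0,"yaw":0.148,"claw":1},{"dx":0.95,"dy":-0.8,"dz":0,"yaw":0.148,"claw":1},{"dx":0.95,"dy":-0.8,"dz":0,"yaw":0.148,"claw":1},{"dx":0.95,"dy":-0.8,"dz":0,"yaw":0.148,"claw":1},{"dx":0.95,"dy":-0.8,"dz":0,"yaw":0.148,"claw":1},{"dx":0.95,"dy":-0.8,"dz":0,"yaw":0.148,"claw":1},{"dx":0.95,"dy":-0.8,"dz":0,"yaw":0.148,"claw":1},{"dx":0.95,"dy":-0.8,"dz":0,"yaw":0.148,"claw":1},{"dx":0.95,"dy":-0.8,"dz":0,"yaw":0.148,"claw":1},{"dx":0.95,"dy":-0.8,"dz":0,"yaw":0.148,"claw":1}]}}

```text
time: 2.15
tool_pos: [0.5192, -0.0813, 0.2314]
tool_rot: [0.0, 0.999, 0.032, 0.0]
contact_force: [0.7, -0.1, -0.1]
gripper_width: 0.0
grasp_force: 0.0
```

```bash
python3 - <<'E'
from h import *
import cv2
rel([(-.025,-.04,.23),(-.025,-.04,.106)])
cv2.imwrite("pics/w1.png",manip.grab_frame("wrist")[:,:,::-1])
E
```

```text
pos [ 0.5192 -0.0813  0.2314] unit [-0.0492 -0.0752] yaw 0.06497904481402068 F [ 0.7 -0.1 -0.1] w 0.0003157592241726154 t 2.15
[ 0.048 -0.071  0.003] yaw -0.001
[ 0.048 -0.071  0.251] yaw -0.001
```

View pics/w1.png

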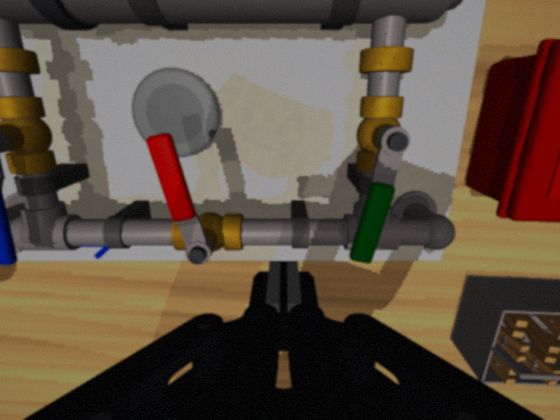

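The wrist view shows the shut fingertips at (284,265). The red stem is at (198,253) with its tip at (158,136), and the green stem is at (397,140) with its tip at (362,260). I'll check these against the top-camera positions.

```bash
python3 - <<'E'
from h import *
s=manip.state();q=s["tool_rot"];M=Ro.from_quat([q[1],q[2],q[3],q[0]]).as_matrix()
p=manip.camera_params("wrist");T=p["tool_from_camera"];K=p["camera_matrix"]
c=s["tool_pos"]+M@T[:3,3]
for n,u,v,z in[("rs",198,253,.128),("rt",158,136,.125),("gs",397,140,.128),("gt",362,260,.125)]:
    d=M@T[:3,:3]@np.linalg.inv(K)@[u,v,1];P=c+d*(z-c[2])/d[2];print(n,P.round(4),W(P).round(4))
# fingertip projection check of finger half-width
for o in([0,0,0],[0,.0145,0],[.011,0,0]):
    x=T[:3,:3].T@(np.array(o)-T[:3,3]);y=K@x;print(o,(y[:2]/y[2]).round(1))
E
```

```text
rs [ 0.4764 -0.0143  0.128 ] [-0.0875 -0.0056]
rt [0.5685 0.0141 0.125 ] [0.0062 0.0167]
gs [ 0.5773 -0.161   0.128 ] [ 0.0035 -0.1586]
gt [ 0.4773 -0.1502  0.125 ] [-0.0956 -0.1412]
[0, 0, 0] [282.6 275.9]
[0, 0.0145, 0] [312.4 275.9]
[0.011, 0, 0] [282.6 255.5]
```

{"op": "send_rows", "data": {"increments": [{"dx":0.048,"dy":-0.071,"dz":0.0,"claw":1},{"dx":0.048,"dy":-0.071,"dz":0.08,"claw":1},{"dx":0.048,"dy":-0.071,"dz":0.16,"claw":1},{"dx":0.048,"dy":-0.071,"dz":0.22,"claw":1},{"dx":0.048,"dy":-0.071,"dz":0.25,"claw":1},{"dx":0.048,"dy":-0.071,"dz":0.25,"claw":1},{"dx":0.048,"dy":-0.071,"dz":0.25,"claw":1}]}}

```text
invalid input
```

```bash
cat >> h.py <<'E'
def arc(sx,sy,a0,a1,n,r=.07,d=.02,ccw=1,z=.106):  # finger centres along the lever's push, lever angles in deg from unit +x
    return [(sx+r*np.cos(a)+ccw*d*np.sin(a),sy+r*np.sin(a)-ccw*d*np.cos(a),z) for a in np.radians(np.linspace(a0,a1,n))]
E
python3 - <<'E'
from h import *
rel(arc(-.095,0,0,90,10)+arc(-.095,0,90,90,1,d=.012))
E
```

```text
pos [ 0.5192 -0.0812  0.2314] unit [-0.0492 -0.0751] yaw 0.06524315403905859 F [-0.3 -0.3 -0.2] w 0.00038068696928348294 t 2.2
[ 0.048 -0.11   0.251] yaw -0.001
[ 0.053 -0.135  0.251] yaw -0.001
[ 0.053 -0.161  0.251] yaw -0.001
[ 0.049 -0.186  0.251] yaw -0.001
[ 0.041 -0.21   0.251] yaw -0.001
[ 0.029 -0.232  0.251] yaw -0.001
[ 0.013 -0.252  0.251] yaw -0.001
[-0.006 -0.268  0.251] yaw -0.001
[-0.028 -0.281  0.251] yaw -0.001
[-0.052 -0.29   0.251] yaw -0.001
[-0.068 -0.29   0.251] yaw -0.001
```

{"op": "send_rows", "data": {"increments": [{"dx":0.048,"dy":-0.071,"dz":0.0,"yaw":0,"claw":1},{"dx":0.048,"dy":-0.071,"dz":0.08,"yaw":0,"claw":1},{"dx":0.048,"dy":-0.071,"dz":0.16,"yaw":0,"claw":1},{"dx":0.048,"dy":-0.071,"dz":0.22,"yaw":0,"claw":1},{"dx":0.048,"dy":-0.071,"dz":0.25,"yaw":0,"claw":1},{"dx":0.048,"dy":-0.071,"dz":0.25,"yaw":0,"claw":1},{"dx":0.048,"dy":-0.071,"dz":0.25,"yaw":0,"claw":1}]}}

```text
time: 3.08
tool_pos: [0.5421, -0.0442, 0.108]
tool_rot: [0.0, 0.999, 0.033, 0.001]
contact_force: [0.7, -0.5, -0.5]
gripper_width: -0.001
grasp_force: 0.0
```

```bash
python3 - <<'E'
from h import *
rel(arc(-.095,0,0,90,10)+arc(-.095,0,90,90,1,d=.012))
E
```

```text
pos [ 0.5421 -0.0442  0.108 ] unit [-0.0239 -0.0397] yaw 0.06573087137914162 F [ 0.7 -0.5 -0.5] w -0.0011871737882256472 t 3.075
[-0.002 -0.039  0.004] yaw -0.0
[ 0.003 -0.064  0.004] yaw -0.0
[ 0.003 -0.09   0.004] yaw -0.0
[-0.001 -0.115  0.004] yaw -0.0
[-0.009 -0.139  0.004] yaw -0.0
[-0.022 -0.161  0.004] yaw -0.0
[-0.038 -0.181  0.004] yaw -0.0
[-0.057 -0.197  0.004] yaw -0.0
[-0.079 -0.21   0.004] yaw -0.0
[-0.102 -0.219  0.004] yaw -0.0
[-0.118 -0.219  0.004] yaw -0.0
```

{"op": "send_rows", "data": {"increments": [{"dx":0,"dy":-0.02,"dz":0.004,"yaw":0,"claw":1},{"dx":-0.002,"dy":-0.039,"dz":0.004,"yaw":0,"claw":1},{"dx":0.003,"dy":-0.064,"dz":0.004,"yaw":0,"claw":1},{"dx":0.003,"dy":-0.09,"dz":0.004,"yaw":0,"claw":1},{"dx":-0.001,"dy":-0.115,"dz":0.004,"yaw":0,"claw":1},{"dx":-0.009,"dy":-0.139,"dz":0.004,"yaw":0,"claw":1},{"dx":-0.022,"dy":-0.161,"dz":0.004,"yaw":0,"claw":1},{"dx":-0.038,"dy":-0.181,"dz":0.004,"yaw":0,"claw":1},{"dx":-0.057,"dy":-0.197,"dz":0.004,"yaw":0,"claw":1},{"dx":-0.079,"dy":-0.21,"dz":0.004,"yaw":0,"claw":1},{"dx":-0.09,"dy":-0.217,"dz":0.004,"yaw":0,"claw":1},{"dx":-0.102,"dy":-0.219,"dz":0.004,"yaw":0,"claw":1},{"dx":-0.102,"dy":-0.219,"dz":0.004,"yaw":0,"claw":1},{"dx":-0.102,"dy":-0.219,"dz":0.004,"yaw":0,"claw":1}]}}

```text
time: 4.82
tool_pos: [0.487, 0.0617, 0.1058]
tool_rot: [0.001, 0.999, 0.033, 0.006]
contact_force: [13.1, -3.3, -6.6]
gripper_width: 0.003
grasp_force: 6.5
```

```bash
python3 - <<'E'
from h import *
rel(arc(-.095,0,90,90,1,d=.012))
E
```

```text
pos [0.487  0.0617 0.1058] unit [-0.0719  0.0696] yaw 0.066215146794201 F [13.1 -3.3 -6.6] w 0.0029607609550098913 t 4.825
[-0.022 -0.001 -0.001] yaw 0.0
```

{"op": "send_rows", "data": {"increments": [{"dx":-0.005,"dy":0,"dz":0,"yaw":0,"claw":1},{"dx":-0.01,"dy":0,"dz":0,"yaw":0,"claw":1},{"dx":-0.01,"dy":0,"dz":0,"yaw":0,"claw":1}]}}

```text
time: 5.2
tool_pos: [0.4868, 0.0616, 0.1063]
tool_rot: [0.001, 0.999, 0.033, 0.013]
contact_force: [32.6, -1.6, -20.3]
gripper_width: -0.0
grasp_force: 15.8
```

{"op": "send_rows", "data": {"increments": [{"dx":0.02,"dy":0,"dz":0,"yaw":0,"claw":1},{"dx":0.05,"dy":0,"dz":0,"yaw":0,"claw":1},{"dx":0.05,"dy":0,"dz":-0.08,"yaw":0,"claw":1},{"dx":0.05,"dy":0,"dz":-0.2,"yaw":0,"claw":1},{"dx":0.05,"dy":0,"dz":-0.2,"yaw":0,"claw":1},{"dx":0.05,"dy":0,"dz":-0.2,"yaw":0,"claw":1}]}}

```text
time: 5.95
tool_pos: [0.5026, 0.0639, 0.2043]
tool_rot: [-0.0, 0.999, 0.033, -0.0]
contact_force: [-0.3, 0.5, -0.5]
gripper_width: -0.003
grasp_force: 0.0
```

```bash
python3 - <<'E'
from h import *
import cv2
rel([(-.058,.123,.2),(-.058,.123,.106)])
cv2.imwrite("pics/w2.png",manip.grab_frame("wrist")[:,:,::-1])
E
```

```text
pos [0.5026 0.0639 0.2043] unit [-0.0562  0.0707] yaw 0.0663649642000695 F [-0.3  0.5 -0.5] w -0.00335776819335304 t 5.95
[-0.004 -0.105  0.009] yaw 0.0
[-0.004 -0.105  0.197] yaw 0.0
```

View pics/w2.png

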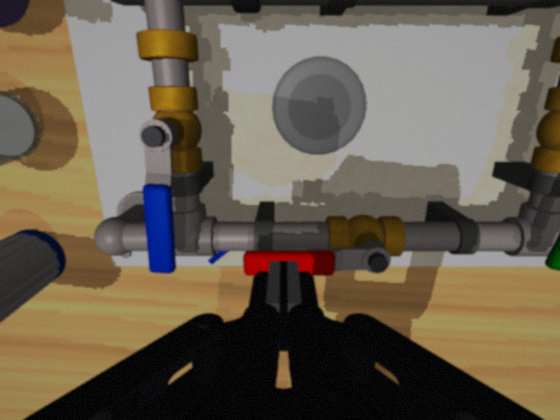

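The red lever now lies in line with the main pipe: sleeve (245–335,262), stem (377,261). The blue lever points to the robot at (160,228).

{"op": "send_rows", "data": {"increments": [{"dx":-0.004,"dy":-0.105,"dz":0,"yaw":0,"claw":1},{"dx":-0.004,"dy":-0.105,"dz":0.06,"yaw":0,"claw":1},{"dx":-0.004,"dy":-0.105,"dz":0.12,"yaw":0,"claw":1},{"dx":-0.004,"dy":-0.105,"dz":0.17,"yaw":0,"claw":1},{"dx":-0.004,"dy":-0.105,"dz":0.197,"yaw":0,"claw":1},{"dx":-0.004,"dy":-0.105,"dz":0.197,"yaw":0,"claw":1},{"dx":-0.004,"dy":-0.105,"dz":0.197,"yaw":0,"claw":1}]}}

```text
time: 6.88
tool_pos: [0.4979, 0.1156, 0.1066]
tool_rot: [-0.0, 0.999, 0.033, 0.001]
contact_force: [0.1, -0.1, -0.6]
gripper_width: -0.002
grasp_force: 0.0
```

```bash
python3 - <<'E'
from h import *
rel(arc(0,.16,180,90,10,r=.065,ccw=-1)+arc(0,.16,90,90,1,d=.012,ccw=-1))
E
```

```text
pos [0.4979 0.1156 0.1066] unit [-0.0574  0.1226] yaw 0.06569613384096491 F [ 0.1 -0.1 -0.6] w -0.0018724390329155445 t 6.875
[-0.015 -0.035  0.001] yaw -0.0
[-0.02  -0.058  0.001] yaw -0.0
[-0.021 -0.082  0.001] yaw -0.0
[-0.018 -0.105  0.001] yaw -0.0
[-0.01  -0.128  0.001] yaw -0.0
[ 0.001 -0.149  0.001] yaw -0.0
[ 0.015 -0.167  0.001] yaw -0.0
[ 0.033 -0.183  0.001] yaw -0.0
[ 0.053 -0.196  0.001] yaw -0.0
[ 0.075 -0.205  0.001] yaw -0.0
[ 0.091 -0.215  0.001] yaw -0.0
```

{"op": "send_rows", "data": {"increments": [{"dx":-0.005,"dy":-0.02,"dz":0,"yaw":0,"claw":1},{"dx":-0.012,"dy":-0.038,"dz":0,"yaw":0,"claw":1},{"dx":-0.02,"dy":-0.058,"dz":0,"yaw":0,"claw":1},{"dx":-0.021,"dy":-0.082,"dz":0,"yaw":0,"claw":1},{"dx":-0.018,"dy":-0.105,"dz":0,"yaw":0,"claw":1},{"dx":-0.01,"dy":-0.128,"dz":0,"yaw":0,"claw":1},{"dx":0.001,"dy":-0.149,"dz":0,"yaw":0,"claw":1},{"dx":0.015,"dy":-0.167,"dz":0,"yaw":0,"claw":1},{"dx":0.033,"dy":-0.183,"dz":0,"yaw":0,"claw":1},{"dx":0.053,"dy":-0.196,"dz":0,"yaw":0,"claw":1},{"dx":0.065,"dy":-0.202,"dz":0,"yaw":0,"claw":1},{"dx":0.075,"dy":-0.205,"dz":0,"yaw":0,"claw":1},{"dx":0.075,"dy":-0.205,"dz":0,"yaw":0,"claw":1},{"dx":0.075,"dy":-0.205,"dz":0,"yaw":0,"claw":1}]}}

```text
time: 8.62
tool_pos: [0.5261, 0.22, 0.1047]
tool_rot: [0.001, 0.999, 0.033, -0.002]
contact_force: [-4.5, -2.6, -2.9]
gripper_width: 0.001
grasp_force: 2.2
```

```bash
python3 - <<'E'
from h import *
rel([])
E
```

```text
pos [0.5261 0.22   0.1047] unit [-0.0224  0.225 ] yaw 0.06636836094432588 F [-4.5 -2.6 -2.9] w 0.0009223272613935368 t 8.625
```

Not firmly at the stop yet, so I push on in small steps.

{"op": "send_rows", "data": {"increments": [{"dx":0.004,"dy":0,"dz":0,"yaw":0,"claw":1},{"dx":0.008,"dy":0,"dz":0,"yaw":0,"claw":1},{"dx":0.012,"dy":0,"dz":0,"yaw":0,"claw":1},{"dx":0.012,"dy":0,"dz":0,"yaw":0,"claw":1}]}}

```text
time: 9.12
tool_pos: [0.53, 0.2209, 0.1046]
tool_rot: [0.001, 0.999, 0.033, -0.005]
contact_force: [-12.8, -2.2, 3.1]
gripper_width: 0.001
grasp_force: 6.2
```

{"op": "send_rows", "data": {"increments": [{"dx":0.005,"dy":0,"dz":0,"yaw":0,"claw":1},{"dx":0.01,"dy":0,"dz":0,"yaw":0,"claw":1},{"dx":0.01,"dy":0,"dz":0,"yaw":0,"claw":1}]}}

```text
time: 9.5
tool_pos: [0.5302, 0.221, 0.1045]
tool_rot: [0.001, 0.999, 0.033, -0.012]
contact_force: [-30.1, -4.0, 14.9]
gripper_width: -0.001
grasp_force: 15.4
```

{"op": "send_rows", "data": {"increments": [{"dx":-0.02,"dy":0,"dz":0,"yaw":0,"claw":1},{"dx":-0.05,"dy":0,"dz":0,"yaw":0,"claw":1},{"dx":-0.05,"dy":0,"dz":-0.08,"yaw":0,"claw":1},{"dx":-0.05,"dy":0,"dz":-0.2,"yaw":0,"claw":1},{"dx":-0.05,"dy":0.1,"dz":-0.2,"yaw":0,"claw":1},{"dx":-0.05,"dy":0.2,"dz":-0.2,"yaw":0,"claw":1},{"dx":-0.06,"dy":0.3,"dz":-0.2,"yaw":0,"claw":1},{"dx":-0.07,"dy":0.4,"dz":-0.2,"yaw":0,"claw":1},{"dx":-0.07,"dy":0.5,"dz":-0.2,"yaw":0,"claw":1},{"dx":-0.08,"dy":0.6,"dz":-0.2,"yaw":0,"claw":1},{"dx":-0.08,"dy":0.7,"dz":-0.2,"yaw":0,"claw":1},{"dx":-0.08,"dy":0.8,"dz":-0.2,"yaw":0,"claw":1},{"dx":-0.08,"dy":0.85,"dz":-0.2,"yaw":0,"claw":1},{"dx":-0.08,"dy":0.85,"dz":-0.2,"yaw":0,"claw":1},{"dx":-0.08,"dy":0.85,"dz":-0.2,"yaw":0,"claw":1}]}}

```text
time: 11.38
tool_pos: [0.5271, -0.2049, 0.2061]
tool_rot: [-0.0, 0.999, 0.033, 0.0]
contact_force: [-0.2, 0.0, 0.6]
gripper_width: -0.001
grasp_force: 0.0
```

```bash
python3 - <<'E'
from h import *
rel([(-.06,-.2,.2),(-.06,-.2,.106)])
E
```

```text
pos [ 0.5271 -0.2049  0.2061] unit [-0.0495 -0.1991] yaw 0.06622309500161234 F [-0.2  0.   0.6] w -0.0006888037950807771 t 11.375
[-0.021  0.002  0.012] yaw 0.0
[-0.021  0.002  0.2  ] yaw 0.0
```

{"op": "send_rows", "data": {"increments": [{"dx":-0.021,"dy":0.002,"dz":0.06,"yaw":0,"claw":1},{"dx":-0.021,"dy":0.002,"dz":0.12,"yaw":0,"claw":1},{"dx":-0.021,"dy":0.002,"dz":0.17,"yaw":0,"claw":1},{"dx":-0.021,"dy":0.002,"dz":0.2,"yaw":0,"claw":1},{"dx":-0.021,"dy":0.002,"dz":0.2,"yaw":0,"claw":1},{"dx":-0.021,"dy":0.002,"dz":0.2,"yaw":0,"claw":1}]}}

```text
time: 12.12
tool_pos: [0.5175, -0.2074, 0.1071]
tool_rot: [0.001, 0.999, 0.033, 0.001]
contact_force: [0.1, -0.5, -0.4]
gripper_width: 0.002
grasp_force: 0.0
```

```bash
python3 - <<'E'
from h import *
rel(arc(0,-.16,180,90,10,r=.065,ccw=-1))
E
```

```text
pos [ 0.5175 -0.2074  0.1071] unit [-0.0593 -0.201 ] yaw 0.06630579894390012 F [ 0.1 -0.5 -0.4] w 0.0017879313989502335 t 12.125
[-0.011 -0.042  0.002] yaw 0.0
[-0.016 -0.065  0.002] yaw 0.0
[-0.017 -0.089  0.002] yaw 0.0
[-0.014 -0.112  0.002] yaw 0.0
[-0.007 -0.135  0.002] yaw 0.0
[ 0.004 -0.156  0.002] yaw 0.0
[ 0.019 -0.175  0.002] yaw 0.0
[ 0.037 -0.19   0.002] yaw 0.0
[ 0.057 -0.203  0.002] yaw 0.0
[ 0.079 -0.212  0.002] yaw 0.0
```

{"op": "send_rows", "data": {"increments": [{"dx":-0.005,"dy":-0.02,"dz":0,"yaw":0,"claw":1},{"dx":-0.011,"dy":-0.042,"dz":0,"yaw":0,"claw":1},{"dx":-0.016,"dy":-0.065,"dz":0,"yaw":0,"claw":1},{"dx":-0.017,"dy":-0.089,"dz":0,"yaw":0,"claw":1},{"dx":-0.014,"dy":-0.112,"dz":0,"yaw":0,"claw":1},{"dx":-0.007,"dy":-0.135,"dz":0,"yaw":0,"claw":1},{"dx":0.004,"dy":-0.156,"dz":0,"yaw":0,"claw":1},{"dx":0.019,"dy":-0.175,"dz":0,"yaw":0,"claw":1},{"dx":0.037,"dy":-0.19,"dz":0,"yaw":0,"claw":1},{"dx":0.057,"dy":-0.203,"dz":0,"yaw":0,"claw":1},{"dx":0.069,"dy":-0.208,"dz":0,"yaw":0,"claw":1},{"dx":0.079,"dy":-0.212,"dz":0,"yaw":0,"claw":1},{"dx":0.084,"dy":-0.212,"dz":0,"yaw":0,"claw":1},{"dx":0.088,"dy":-0.212,"dz":0,"yaw":0,"claw":1},{"dx":0.088,"dy":-0.212,"dz":0,"yaw":0,"claw":1}]}}

```text
time: 14.0
tool_pos: [0.551, -0.0986, 0.1051]
tool_rot: [0.0, 0.999, 0.033, -0.003]
contact_force: [-6.1, -2.3, 1.1]
gripper_width: 0.002
grasp_force: 3.7
```

{"op": "send_rows", "data": {"increments": [{"dx":0.004,"dy":0,"dz":0,"yaw":0,"claw":1},{"dx":0.008,"dy":0,"dz":0,"yaw":0,"claw":1},{"dx":0.01,"dy":0,"dz":0,"yaw":0,"claw":1},{"dx":0.01,"dy":0,"dz":0,"yaw":0,"claw":1}]}}

```text
time: 14.5
tool_pos: [0.5512, -0.0985, 0.105]
tool_rot: [0.0, 0.999, 0.033, -0.01]
contact_force: [-27.1, -3.7, 15.5]
gripper_width: -0.004
grasp_force: 13.2
```

At the stop. I'll back off, rise clear and look.

{"op": "send_rows", "data": {"increments": [{"dx":-0.02,"dy":0,"dz":0,"yaw":0,"claw":1},{"dx":-0.05,"dy":0,"dz":0,"yaw":0,"claw":1},{"dx":-0.05,"dy":0,"dz":-0.08,"yaw":0,"claw":1},{"dx":-0.05,"dy":0,"dz":-0.2,"yaw":0,"claw":1},{"dx":-0.1,"dy":0.1,"dz":-0.3,"yaw":0,"claw":1},{"dx":-0.2,"dy":0.2,"dz":-0.3,"yaw":0,"claw":1},{"dx":-0.25,"dy":0.3,"dz":-0.3,"yaw":0,"claw":1},{"dx":-0.3,"dy":0.4,"dz":-0.3,"yaw":0,"claw":1},{"dx":-0.3,"dy":0.5,"dz":-0.3,"yaw":0,"claw":1},{"dx":-0.3,"dy":0.6,"dz":-0.3,"yaw":0,"claw":1},{"dx":-0.3,"dy":0.6,"dz":-0.3,"yaw":0,"claw":1},{"dx":-0.3,"dy":0.6,"dz":-0.3,"yaw":0,"claw":1}]}}

```text
time: 16.0
tool_pos: [0.4284, -0.4068, 0.2556]
tool_rot: [-0.0, 0.999, 0.033, -0.0]
contact_force: [0.5, 0.6, 0.0]
gripper_width: -0.001
grasp_force: 0.0
```

```bash
python3 - <<'E'
from h import *
import cv2
cv2.imwrite("pics/end.png",cv2.resize(manip.grab_frame("top")[110:290,110:470,::-1],(800,400),interpolation=cv2.INTER_CUBIC))
E
```

```text
(no output)
```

View pics/end.png

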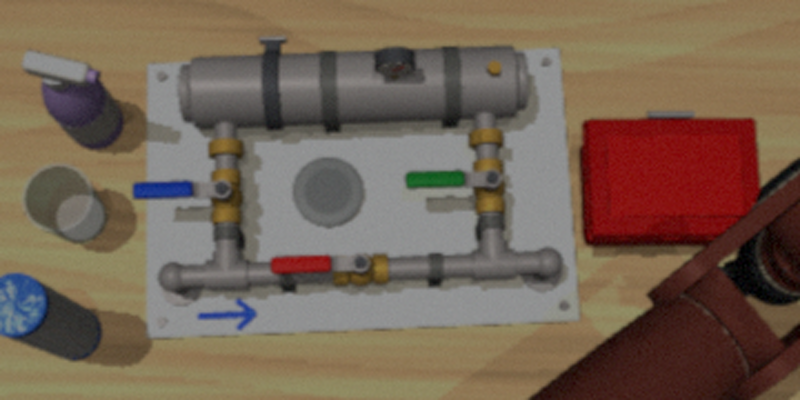

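The red lever (300,265) lies in line with its pipe. Blue (163,190) and green (435,180) stand square across theirs, and the other items in view haven't moved.

```bash
python3 -c "
from plant import manip
print(manip.job_done())"
```

```text
the job is handed in; nothing more can be done
None
```

The job is handed in at about 16 s: bypass opened first, then the inlet and last the outlet shut, each pushed until it met its stop, with the arm clear and the things in the final picture where they were.

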